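# Test the latching stop button of a laboratory shaker

### The arm

A 7-joint arm with a two-finger parallel gripper is mounted at the origin on the work surface. World frame = base frame: x ahead of the robot, y to its left, z up, the work surface at z = 0. Lengths are in m, angles in rad, forces in N, time in s.
With the tool pointing down it reaches from about 0.425 to 0.925 m from the base axis. Payload 6.8 kg.
Tool frame: the origin (TCP) lies midway between the tips of the shut fingers; the grasp point (between the pads) lies 19 mm behind it; z points along the fingers, y is the direction in which the jaws open and shut (so a half turn about z gives the same grasp; the last joint's range is limited). The gripper opens to 85 mm and grips with 20 to 120 N. Pads are 22 mm wide; open, the fingers measure 114 mm over their backs; the gripper's body (76 mm by 85 mm) begins 54 mm behind the grasp point. The pads swing forward as they close: fully open they stand 13 mm farther back than shut.
Start: joints at [-1.263, 0.477, 0.022, 1.555, -0.011, 1.109, -0.083], TCP at [0.273, 0.618, 0.231] pointing down, gripper open.
Joint ranges: [-2.96, 2.96], [-0.34, 2.1], [-1.41, 1.46], [0.24, 2.44], [-1.37, 4.51], [0.17, 1.92], [-2.96, 2.96]. Speed limits (rad/s): [2.39, 2.39, 3.14, 3.14, 3.14, 3.14, 3.14].

### API

Orientations are given as a unit quaternion [w, x, y, z].
In Python, from station import bot gives the robot as it stands. The module is installed in compiled form; this text tells all that it offers.
- The arm moves only by the tool play_rows, never from a script. Its argument "motion" is a list of rows, each a list of 2 entries, a list of its own where there are three numbers: the shift along the tool's x, y, z as a fraction of full scale, then the turn, a rotation vector about the tool's x, y, z as a fraction of full scale. In form: [[[tx, ty, tz], [rx, ry, rz]], ...]. A call has 1 to 8 rows; each row is the pose to reach, as a shift and turn from the pose measured when the call began, along the tool's axes at that moment, turning the shorter way round; what a row does not reach only later rows make up. Full scale, the value 1, is 400 mm for a shift and 360 degrees for a turn. A row lasts 1/10 s, in which the tool goes at most 50 mm and 8.59 degrees, less where a joint would pass 70% of its speed; a pose out of reach is approached as far as the arm can. A call with a number of a shift or a turn outside -1 to 1 is refused whole. A call with a gripper value outside its range is refused whole. "fingers" is the finger opening in mm, from 0 to 85.4, set as the call begins (left out, the last holds). The fingers move at their own pace and stop on an object; "grip_force" is the grip in N (left out, the last holds). Time passes only in rows, so rows that repeat a pose let the fingers close. It gives the time, the measured TCP pose, the force and the opening at its end, in the units of the state.
- bot.get_obs(): the state, without advancing time (a new reading comes with each control period).
- bot.read_camera(name): name is "scene" or "side" or "wrist"; returns a dict with "pixels" (384x512x3 uint8, red, green, blue), "range_z" (384x512 float32, m along the optical axis (not along the pixel's ray), 0 where there is no reading), "fovy" (degrees; the focal length in pixels is half the picture's height over the tangent of half this angle, whatever the lens; pixels are square), "cx", "cy" (the principal point, pixels), "pose" (4x4, takes a point from camera to world coordinates). Camera axes: x right, y down, z forward; pixel columns grow to the right and rows downward; lengths in m; the calibration is good to about 2 mm. A picture is of the moment at which its call begins.
- bot.hand_in(): hands the job in, once; it reports no verdict.
The state is a dict: "t": time; "q": joint angles; "joint_vel": joint speeds; "joint_torque": joint torques, N m; "eef_pos": TCP position; "tool_rot": TCP orientation; "contact_force": force on the tool from outside, world axes, zero at the start; "torque": the same for the moment, N m; "gripper_width": opening from 0.0 (shut) to 1.0 (fully open).
Only numpy, scipy, OpenCV 4.12 (cv2) and the standard library are available. Lean on these libraries where they do the work, as an engineer would, in place of code of your own. Each camera call takes 0.05 s, during which the arm holds its last target.

### The job

Test the stop button on the shaker's control box: with the fingertips press the big winged mushroom button straight down until it latches, and take the fingers off it so that it stays down by itself for a moment. Then push its wings round clockwise (seen from above) from the side, without pinching them, until the latch lets go and the button springs up, and let it turn back to its rest position. Do not press the small round start button, and leave the vial rack, the loose vial, the tip box and the pipette where they are.

Things in the scene. Friction and masses are not known exactly. Their poses are not given: they have to be found in the camera images.
- pod: white control box fixed on the bench, 130 (its x) x 220 (its y) x 60 mm high with a flat top; origin at the centre of its underside, z up. The stop button's vertical axis is at its (0, +45 mm), the start button at (0, -75 mm)
- mushroom: black stop button head: low conical cap, 54 mm across at its foot, 24 mm at its flat top, with two opposite wings along its own y (the box's y at rest), 88 mm tip to tip, 15 mm thick, free of the cap from 27 mm off the axis. Up, it stands 14 to 30 mm above the box's flat top (wing side faces to 27 mm), only a thin stem beneath. Origin on the axis, level with the box's top when up
- cap_top (a point): centre of the cap's flat top, on the turning axis, 90 mm above the bench when up
- wing_a (a point): middle of the end face of the wing that points to the box's +y at rest, 44 mm from the axis, 8 mm below the cap's top
- wing_b (a point): middle of the end face of the opposite wing (the box's -y at rest), 44 mm from the axis, 8 mm below the cap's top
- trail_flanks: the side faces of the two wings that one pushes to turn the head clockwise: on wing_a the face to the head's own -x, on wing_b the face to +x. Origin as the mushroom's
- lead_flanks: the two opposite side faces of the wings (wing_a: +x, wing_b: -x), which need no touch. Origin as the mushroom's
- plunger (a joint): how far the stop button is pressed in, m: 0 up, 0.010 at its hard stop. It latches on passing about 0.0087 and, let go, stays down at about 0.0085. Spring: about 2 N at the top to 5 N at the bottom; passing the catch at about 0.004 can bump up to 7 N for a moment before it is latched, so press with 9 to 12 N or down to the hard stop
- twist (a joint): turn of the head clockwise seen from above, rad: 0 at rest, stop at 0.95. When latched, turning it 0.3 to 0.65 rad frees it and it springs up 8.5 mm. A return spring (0.03 Nm at rest to 0.08 Nm at the stop) brings it back to 0 when let go. It turns only clockwise from rest
- start (a joint): travel of the start button, m: 0 up, 0.005 pressed. To be left alone
- start_top (a point): centre of the top of the start button, a flat round grey button 22 mm across in a black collar, 21 mm above the box's top
- rack_mid (a point): bystander: loose white vial rack 90 x 110 x 35 mm with three small vials to 59 mm high; point at its centre 17.5 mm up
- vial_mid (a point): bystander: loose capped glass vial, 28 mm across, 55 mm high; point at its centre
- tipbox_mid (a point): bystander: loose clear box of pipette tips, 80 x 120 x 55 mm; point at its centre 22.5 mm up
- pipette_mid (a point): bystander: white pipette lying on the bench beyond the box, about 235 mm long, 30 mm wide, 22 mm high; point on its body 11 mm up

How it is judged:
By the outcome, as a careful person would: the job done as asked, in the order asked, and still so for the second after the job is handed in, with the robot touching nothing.
It also fails if it takes over 42 s, if anything falls off the work surface, if the arm or the gripper's body presses on something with over 40 N, if the wrist force passes 120 N, or if a joint passes its speed limit or range.

## Working session

There is one attempt and no reset: what is moved stays moved. The work goes in short steps, Python scripts to look and compute and a tool call to move; the robot and the scene stay as the last step left them, time stands still between calls to the robot, and variables do not carry over. Pictures are saved under pics/ and viewed, and the job is handed in when it is done.

Besides the shell and the picture viewer there is one more tool, called after "Call:" as name([rows], argument=value, ...), one row to a line, values as JSON. play_rows: Moves the arm, as the interface text tells. Shift numbers are shares of 400 mm and turn numbers shares of 360 degrees, none past 1 either way. Its arguments: {"type":"object","properties":{"motion":{"type":"array"},"fingers":{"type":"number"},"grip_force":{"type":"number"}},"required":["motion"]}

```bash
mkdir -p pics
cat > h.py <<'E'
import numpy as np, cv2
from station import bot
def cam(n,fn=None):
    c=bot.read_camera(n)
    if fn: cv2.imwrite('pics/'+fn,c['pixels'][:,:,::-1])
    np.savez('pics/'+n+'.npz',**{k:c[k] for k in c})
    return c
def pt(c,u,v,z=None):
    """world point of pixel; by depth, or by intersecting plane z"""
    f=c['pixels'].shape[0]/2/np.tan(np.radians(float(c['fovy']))/2)
    r=np.array([(u-c['cx'])/f,(v-c['cy'])/f,1.]);P=np.array(c['pose'])
    if z is None: return P[:3,:3]@(r*c['range_z'][int(round(v)),int(round(u))])+P[:3,3]
    d=P[:3,:3]@r; return P[:3,3]+d*(z-P[2,3])/d[2]
E
python3 - <<'E'
from h import *
for n in('scene','side','wrist'):
    c=cam(n,n+'0.png');print(n,c['fovy'],np.round(c['pose'],3).tolist())
print(bot.get_obs())
E
```

```text
scene 51.60905671096989 [[0.746, 0.374, -0.55, 1.133], [0.665, -0.445, 0.6, -0.59], [-0.02, -0.814, -0.581, 0.684], [0.0, 0.0, 0.0, 1.0]]
side 45.91840246909029 [[0.682, -0.348, 0.643, -0.119], [-0.731, -0.329, 0.597, -0.635], [0.004, -0.878, -0.479, 0.618], [0.0, 0.0, 0.0, 1.0]]
wrist 65.95920332188953 [[0.403, 0.868, 0.292, 0.196], [0.915, -0.381, -0.131, 0.65], [-0.003, 0.32, -0.947, 0.374], [0.0, 0.0, 0.0, 1.0]]
{'t': 0.15, 'q': array([-1.26309782,  0.47764071,  0.02234176,  1.55619607, -0.01150679,
        1.10932934, -0.08306049]), 'joint_vel': array([-0.00061688, -0.00217413,  0.00053244, -0.0019888 ,  0.00080015,
       -0.00029745, -0.00056563]), 'joint_torque': array([ 3.07907270e-03, -5.96924114e+01,  1.61019512e+00, -2.81491113e+01,
        1.26407648e-02,  6.48088404e-03,  8.13805173e-06]), 'eef_pos': array([0.27246265, 0.61706772, 0.23054047]), 'tool_rot': array([-1.02965011e-04,  2.06375965e-01,  9.78472503e-01, -7.15378269e-04]), 'contact_force': array([ 0.2034194 , -0.52037876, -0.62662624]), 'torque': array([-0.00066134,  0.00526308,  0.01517409]), 'gripper_width': 0.9991675368208982}
```

View pics/scene0.png

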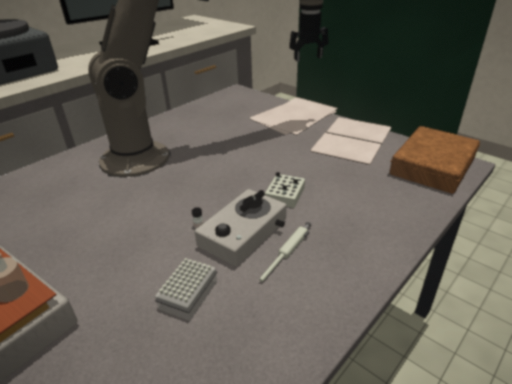

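View pics/side0.png

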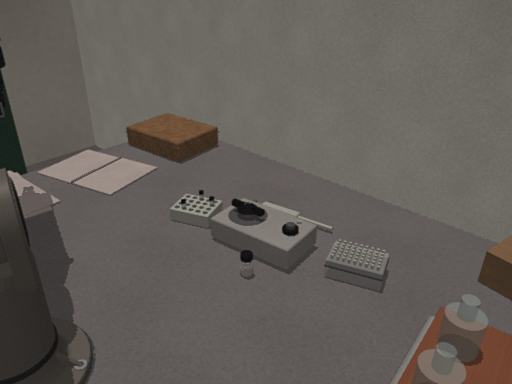

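View pics/wrist0.png

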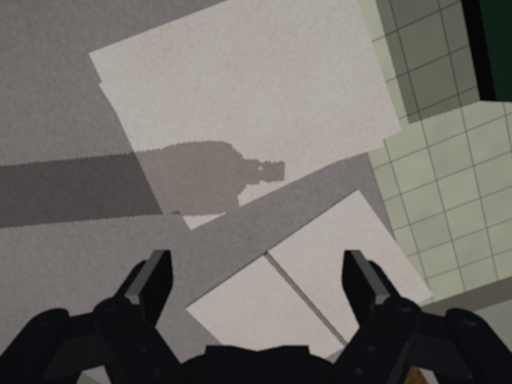

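The scene view shows the box at about (240,228), the mushroom at (253,202) and the start button at (222,230). In the side view the mushroom is at (248,208) and the start button at (290,229). I'll enlarge both.

Run:
```python
import cv2
a=cv2.imread('pics/scene0.png')[160:320,150:320];b=cv2.imread('pics/side0.png')[180:290,160:330]
cv2.imwrite('pics/sc1.png',cv2.resize(a,None,fx=3.5,fy=3.5,interpolation=2))
cv2.imwrite('pics/sd1.png',cv2.resize(b,None,fx=4,fy=4,interpolation=2))
```

```text
(no output)
```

View pics/sc1.png

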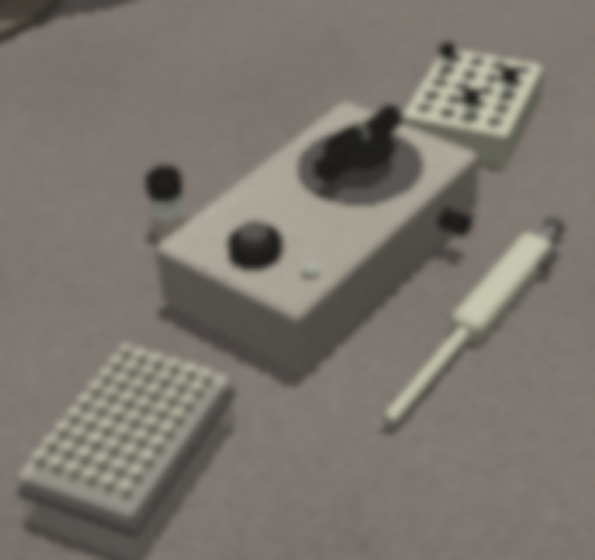

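View pics/sd1.png

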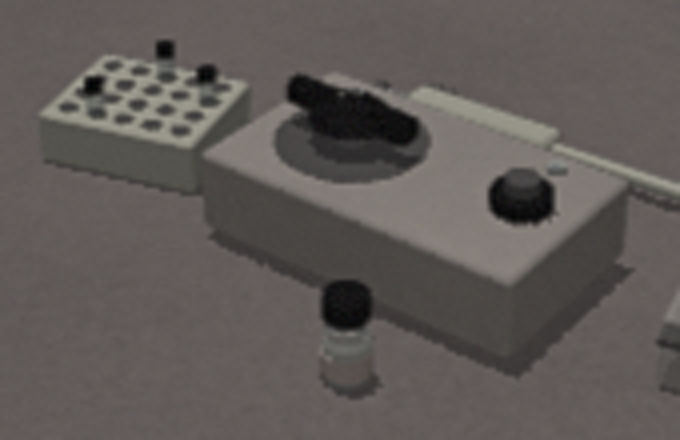

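Run:
```python
from h import *
S=dict(np.load('pics/scene.npz'));D=dict(np.load('pics/side.npz'))
for n,c,o,k,p in(('scene',S,(150,160),3.5,dict(A=(162,245),B=(297,320),C=(475,155),D=(348,103))),('side',D,(160,180),4,dict(D=(205,155),A=(512,283),B=(627,185),C=(333,75)))):
    q={}
    for a,(u,v) in p.items(): q[a]=pt(c,u/k+o[0],v/k+o[1],.06);
    print(n,{a:np.round(x[:2],4).tolist() for a,x in q.items()},'ctr',np.mean(list(q.values()),0).round(4), 'AB,AD',np.linalg.norm(q['A']-q['B']),np.linalg.norm(q['A']-q['D']))
    d=q['D']-q['A']+q['C']-q['B'];print('y dir deg',np.degrees(np.arctan2(d[1],d[0])))
for n,c,o,k,p in(('scene',S,(150,160),3.5,dict(start=(255,232),wa=(388,115),wb=(328,165),cap=(358,140),box=(250,200))),('side',D,(160,180),4,dict(start=(521,181),wa=(296,90),wb=(405,127),cap=(352,100),box=(400,210)))):
    for a,(u,v) in p.items(): 
        z={'start':.081,'box':.06,'cap':.09}.get(a,.082); print(n,a,pt(c,u/k+o[0],v/k+o[1]).round(4),pt(c,u/k+o[0],v/k+o[1],z).round(4))
for n,c in(('scene',S),('side',D)):
    print((c['range_z']>0).mean())
```

```text
scene {'A': [0.5168, -0.1555], 'B': [0.6409, -0.1477], 'C': [0.6169, 0.0651], 'D': [0.4972, 0.0538]} ctr [ 0.5679 -0.0461  0.06  ] AB,AD 0.12430783539898352 0.2102083450036108
y dir deg 95.89719158924063
side {'D': [0.4826, 0.0522], 'A': [0.5063, -0.1599], 'B': [0.6262, -0.1475], 'C': [0.604, 0.0647]} ctr [ 0.5548 -0.0476  0.06  ] AB,AD 0.12053131542349477 0.21342979138038135
y dir deg 96.1707533142864
scene start [ 0.5741 -0.1193  0.0797] [ 0.5753 -0.1203  0.081 ]
scene wa [0.5565 0.0358 0.085 ] [0.5536 0.0389 0.082 ]
scene wb [ 0.5646 -0.0376  0.0846] [ 0.5621 -0.0353  0.082 ]
scene cap [ 0.5633 -0.0045  0.0876] [ 0.5656 -0.0069  0.09  ]
scene box [ 0.525  -0.0797  0.0578] [ 0.5272 -0.0815  0.06  ]
side start [ 0.5652 -0.1178  0.0778] [ 0.5612 -0.1208  0.081 ]
side wa [0.5434 0.0368 0.0848] [0.5469 0.0404 0.082 ]
side wb [ 0.5554 -0.0398  0.0852] [ 0.5595 -0.0362  0.082 ]
side cap [ 0.5516 -0.0014  0.0896] [ 0.5511 -0.0019  0.09  ]
side box [ 0.5179 -0.0701  0.0597] [ 0.5176 -0.0704  0.06  ]
0.9955851236979166
0.9959208170572916
```

The two views agree to about 13 mm on the box pose: centre near (0.56, -0.047), yaw about 6°, button near (0.556, -0.002). I'll bring the wrist camera over the button to refine that.

Call:
play_rows([
  [[-0.64, -0.56, 0], [0, 0, 0.19]],
  [[-0.64, -0.56, 0], [0, 0, 0.19]],
  [[-0.64, -0.56, 0], [0, 0, 0.19]],
  [[-0.64, -0.56, 0], [0, 0, 0.19]],
  [[-0.64, -0.56, 0], [0, 0, 0.19]],
  [[-0.64, -0.56, 0], [0, 0, 0.19]],
  [[-0.64, -0.56, 0], [0, 0, 0.19]],
  [[-0.64, -0.56, 0], [0, 0, 0.19]],
], fingers=0)

```text
t: 0.95
eef_pos: [0.419, 0.3021, 0.231]
tool_rot: [0.001, 0.726, 0.688, -0.001]
contact_force: [-0.2, 0.6, -0.3]
gripper_width: 0.001
```

```bash
cat >> h.py <<'E'
from scipy.spatial.transform import Rotation as R
def plan(p,yaw_y):
    """shift/turn fractions to bring TCP to p, tool down with tool y at world az yaw_y deg"""
    o=bot.get_obs();w=o['tool_rot'];r=R.from_quat([w[1],w[2],w[3],w[0]])
    a=np.radians(yaw_y);y=np.array([np.cos(a),np.sin(a),0]);z=np.array([0,0,-1.]);T=R.from_matrix(np.c_[np.cross(y,z),y,z])
    ty=r.as_matrix()[:,1]
    print('t',round(o['t'],2),'pos',o['eef_pos'].round(4),'yaw_y',np.degrees(np.arctan2(ty[1],ty[0])).round(2),'tilt',np.degrees(np.arccos(-r.as_matrix()[2,2])).round(2),'F',o['contact_force'].round(2),'w',round(o['gripper_width'],3),'q',o['q'].round(2))
    print('shift',(r.inv().apply(np.array(p)-o['eef_pos'])/.4).round(4),'turn',((r.inv()*T).as_rotvec()/2/np.pi).round(4))
E
python3 - <<'E'
from h import *
plan([.556,-.002,.23],-39)
E
```

```text
t 0.95 pos [0.419  0.3021 0.231 ] yaw_y -3.13 tilt 0.19 F [-0.25  0.61 -0.26] w 0.001 q [-1.05  0.22  0.35  1.95 -0.09  0.99 -0.71]
shift [-0.7403  0.3834  0.0051] turn [0.0002 0.0005 0.0996]
```

Call:
play_rows([
  [[-0.74, 0.383, 0.005], [0, 0, 0.1]],
  [[-0.74, 0.383, 0.005], [0, 0, 0.1]],
  [[-0.74, 0.383, 0.005], [0, 0, 0.1]],
  [[-0.74, 0.383, 0.005], [0, 0, 0.1]],
  [[-0.74, 0.383, 0.005], [0, 0, 0.1]],
  [[-0.74, 0.383, 0.005], [0, 0, 0.1]],
  [[-0.74, 0.383, 0.005], [0, 0, 0.1]],
  [[-0.74, 0.383, 0.005], [0, 0, 0.1]],
])

```text
t: 1.75
eef_pos: [0.557, -0.0089, 0.2305]
tool_rot: [0.003, 0.905, 0.425, -0.001]
contact_force: [0.0, -0.6, 0.6]
gripper_width: -0.0
```

Run:
```python
from h import *
plan([.556,-.002,.23],-39)
c=cam('wrist','w1.png')
print(np.round(c['pose'],4).tolist())
cv2.imwrite('pics/w1b.png',cv2.resize(c['pixels'][100:300,130:380,::-1],None,fx=3,fy=3,interpolation=2))
```

```text
t 1.75 pos [ 0.557  -0.0089  0.2305] yaw_y -39.67 tilt 0.39 F [ 0.   -0.55  0.63] w -0.0 q [-0.6   0.32  0.62  1.88 -0.21  1.01 -0.58]
shift [ 0.0116 -0.0129  0.001 ] turn [ 0.0009  0.0006 -0.0019]
[[0.7707, -0.6044, -0.2016, 0.608], [-0.6371, -0.7279, -0.2535, 0.055], [0.0065, 0.3238, -0.9461, 0.3737], [0.0, 0.0, 0.0, 1.0]]
```

View pics/w1.png

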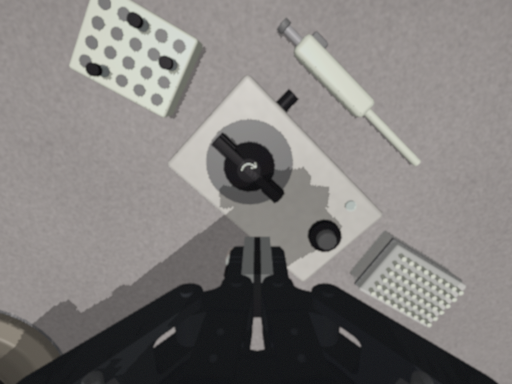

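View pics/w1b.png

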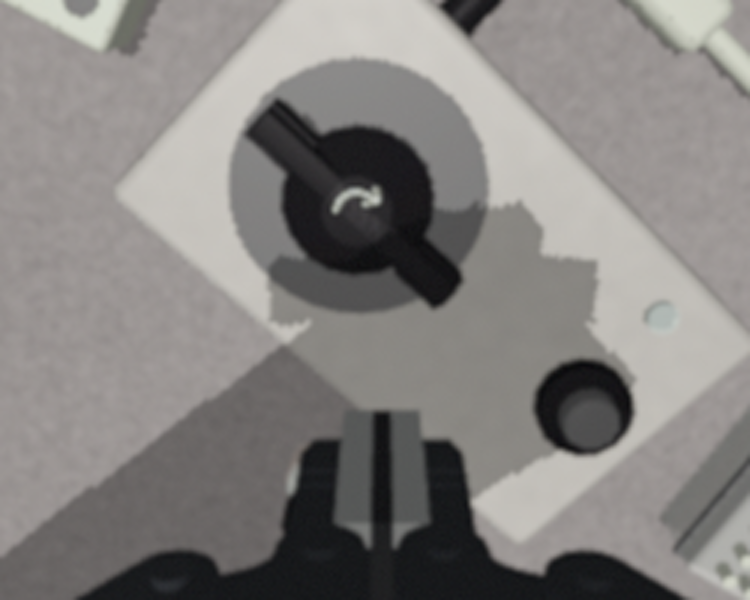

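Run:
```python
from h import *
c=dict(np.load('pics/wrist.npz'))
g=lambda u,v:(u/3+130,v/3+100)
for n,u,v,z in(('captop',361,206,.09),('capfoot',358,199,.076),('wa',262,118,.082),('wb',450,290,.082),('start',588,418,.081),('disc',359,186,.06),('boxD',119,190,.06),('boxA',520,543,.06)):
    x,y=g(u,v); print(n,pt(c,x,y).round(4),pt(c,x,y,z).round(4))
f=192/np.tan(np.radians(float(c['fovy']))/2)
# point cloud: high points near button
Z=c['range_z'];v,u=np.mgrid[:384,:512];P=np.stack([(u-c['cx'])/f*Z,(v-c['cy'])/f*Z,Z],-1)@c['pose'][:3,:3].T+c['pose'][:3,3]
m=(Z>0)&(np.hypot(P[...,0]-.556,P[...,1]+.002)<.06)
h=P[m]
for a,b in((.055,.065),(.0735,.095),(.0875,.094)):
    k=h[(h[:,2]>a)&(h[:,2]<b)];print(a,b,len(k),k.mean(0).round(4),np.median(k[:,2]).round(4))
k=h[(h[:,2]>.074)&(h[:,2]<.095)];w=k[np.hypot(*(k[:,:2]-k[:,:2].mean(0)).T)>.029]
print(len(w));d=w[:,:2]-k[:,:2].mean(0);C=np.linalg.svd(d-d.mean(0))[2][0];print(np.degrees(np.arctan2(C[1],C[0])))
cloud=(Z>0)&(abs(P[...,2]-.06)<.004);cloud[230:]=False
r=cv2.minAreaRect(P[cloud][:,:2].astype(np.float32)*1000);print(r)
```

```text
captop [0.5582 0.0019 0.0906] [0.5581 0.0018 0.09  ]
capfoot [0.5591 0.0045 0.0914] [0.5565 0.0017 0.076 ]
wa [0.5524 0.044  0.0901] [0.5508 0.0437 0.082 ]
wb [ 0.5627 -0.0397  0.0911] [ 0.5612 -0.0427  0.082 ]
start [ 0.5694 -0.1146  0.082 ] [ 0.5693 -0.1152  0.081 ]
disc [0.562  0.0074 0.0901] [0.5571 0.0023 0.06  ]
boxD [0.4899 0.0565 0.0613] [0.4895 0.0565 0.06  ]
boxA [ 0.4921 -0.198  -0.0008] [ 0.5109 -0.1569  0.06  ]
0.055 0.065 6773 [5.596e-01 4.000e-04 6.120e-02] 0.0612
0.0735 0.095 2614 [0.5576 0.0042 0.0867] 0.0882
0.0875 0.094 1440 [0.5562 0.0038 0.0903] 0.0905
493
-83.7652222786646
((554.3243408203125, 16.476531982421875), (129.75643920898438, 335.9588623046875), 6.173316955566406)
```

Cap axis measures (0.557, 0.002), wings at azimuth 96°, and the top height 0.0905 agrees with the given 0.090. Start button and the box edge agree too. Next I move above the cap.

Run:
```python
from h import *
plan([.557,.002,.1],-39)
```

```text
t 1.8 pos [ 0.5562 -0.0054  0.23  ] yaw_y -39.48 tilt 0.27 F [-0.23  0.83 -0.52] w -0.002 q [-0.6   0.32  0.62  1.88 -0.21  1.01 -0.58]
shift [ 0.0167 -0.0112  0.3249] turn [ 0.0005  0.0006 -0.0013]
```

Call:
play_rows([
  [[0.017, -0.011, 0.1], [0, 0, -0.001]],
  [[0.017, -0.011, 0.2], [0, 0, -0.001]],
  [[0.017, -0.011, 0.28], [0, 0, -0.001]],
  [[0.017, -0.011, 0.325], [0, 0, -0.001]],
  [[0.017, -0.011, 0.325], [0, 0, -0.001]],
  [[0.017, -0.011, 0.325], [0, 0, -0.001]],
  [[0.017, -0.011, 0.325], [0, 0, -0.001]],
])

```text
t: 2.5
eef_pos: [0.558, 0.0027, 0.1013]
tool_rot: [0.002, 0.903, 0.43, 0.0]
contact_force: [-0.0, 0.2, 0.0]
gripper_width: 0.002
```

Run:
```python
from h import *
plan([.557,.002,.08],-39)
c=cam('wrist','w2.png')
```

```text
t 2.5 pos [0.558  0.0027 0.1013] yaw_y -39.08 tilt 0.27 F [-0.04  0.25  0.01] w 0.002 q [-0.52  0.49  0.52  1.98 -0.35  0.75 -0.48]
shift [-0.0029 -0.0011  0.0532] turn [ 0.0007  0.0003 -0.0002]
```

View pics/w2.png

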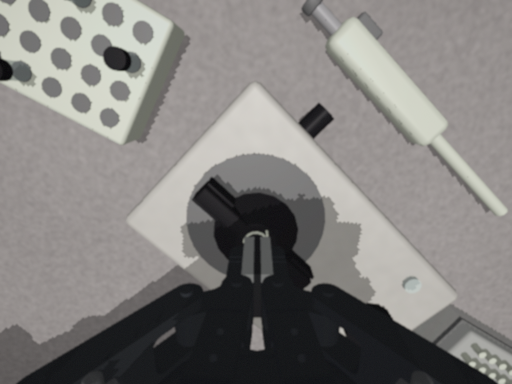

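The wrist view shows the shut tips at (256,240) over the cap's arrow, centred on the cap. Pressing down now.

Call:
play_rows([
  [[-0.003, -0.001, 0.015], [0, 0, 0]],
  [[-0.003, -0.001, 0.025], [0, 0, 0]],
  [[-0.003, -0.001, 0.031], [0, 0, 0]],
  [[-0.003, -0.001, 0.037], [0, 0, 0]],
  [[-0.003, -0.001, 0.043], [0, 0, 0]],
  [[-0.003, -0.001, 0.049], [0, 0, 0]],
  [[-0.003, -0.001, 0.053], [0, 0, 0]],
  [[-0.003, -0.001, 0.053], [0, 0, 0]],
])

```text
t: 3.35
eef_pos: [0.5571, 0.0019, 0.0802]
tool_rot: [0.002, 0.903, 0.43, 0.0]
contact_force: [-1.4, 1.5, 3.0]
gripper_width: 0.001
```

Run:
```python
from h import *
plan([.557,.002,.079],-39)
```

```text
t 3.35 pos [0.5571 0.0019 0.0802] yaw_y -39.08 tilt 0.26 F [-1.42  1.5   2.98] w 0.001 q [-0.5   0.52  0.5   1.99 -0.37  0.71 -0.46]
shift [-0.0001 -0.0003  0.0029] turn [ 0.0007  0.0002 -0.0002]
```

Call:
play_rows([
  [[0, 0, 0.002], [0, 0, 0]],
  [[0, 0, 0.003], [0, 0, 0]],
  [[0, 0, 0.003], [0, 0, 0]],
])

```text
t: 3.65
eef_pos: [0.5573, 0.0019, 0.08]
tool_rot: [0.002, 0.903, 0.43, 0.001]
contact_force: [-5.1, 0.3, 15.2]
gripper_width: 0.003
```

15 N at TCP z = 0.080, which is the hard stop. Lift off and check that it stays down.

Call:
play_rows([
  [[0, 0, -0.02], [0, 0, 0]],
  [[0, 0, -0.06], [0, 0, 0]],
  [[0, 0, -0.12], [0, 0, 0]],
  [[0, 0, -0.18], [0, 0, 0]],
  [[0, 0, -0.2], [0, 0, 0]],
  [[0, 0, -0.2], [0, 0, 0]],
  [[0, 0, -0.2], [0, 0, 0]],
  [[0, 0, -0.2], [0, 0, 0]],
], fingers=60)

```text
t: 4.45
eef_pos: [0.5562, 0.0022, 0.1587]
tool_rot: [0.002, 0.903, 0.43, -0.0]
contact_force: [0.4, -0.4, -1.3]
gripper_width: 0.703
```

Run:
```python
from h import *
plan([.557,.002,.085],-51)
c=cam('wrist','w3.png')
f=192/np.tan(np.radians(float(c['fovy']))/2)
Z=c['range_z'];v,u=np.mgrid[:384,:512];P=np.stack([(u-c['cx'])/f*Z,(v-c['cy'])/f*Z,Z],-1)@c['pose'][:3,:3].T+c['pose'][:3,3]
for p in((.557,.002),(.553,.036),(.561,-.030)):
    m=(Z>0)&(np.hypot(P[...,0]-p[0],P[...,1]-p[1])<.004);print(p,m.sum(),np.median(P[m][:,2]) if m.any() else 0)
# fingertips: near points in camera
o=bot.get_obs()
w=o['tool_rot'];r=R.from_quat([w[1],w[2],w[3],w[0]])
L=r.inv().apply((P-o['eef_pos']).reshape(-1,3)).reshape(P.shape)
m=(Z>0)&(L[...,2]>-.04)&(L[...,2]<.03)
k=L[m]
print(len(k))
for a,b in((-.06,0),(0,.06)):
    s=k[(k[:,1]>a)&(k[:,1]<b)]
    print('max z',np.percentile(s[:,2],[50,90,98,100]).round(4))
    s=s[s[:,2]>np.percentile(s[:,2],60)];print(s.min(0).round(4),s.max(0).round(4))
```

```text
t 4.45 pos [0.5562 0.0022 0.1587] yaw_y -39.1 tilt 0.2 F [ 0.4  -0.37 -1.28] w 0.703 q [-0.57  0.41  0.57  1.94 -0.28  0.87 -0.53]
shift [0.0013 0.0012 0.1844] turn [0.0005 0.0003 0.0331]
(0.557, 0.002) 73 0.08303785106451697
(0.553, 0.036) 84 0.08268459328289061
(0.561, -0.03) 75 0.08305762033286404
3119
max z [-0.0267 -0.013  -0.0082 -0.006 ]
[-0.0124 -0.0443 -0.0238] [ 0.0107 -0.0303 -0.006 ]
max z [-0.0267 -0.0134 -0.0082 -0.0055]
[-0.0121  0.0288 -0.0237] [ 0.011   0.043  -0.0055]
```

View pics/w3.png

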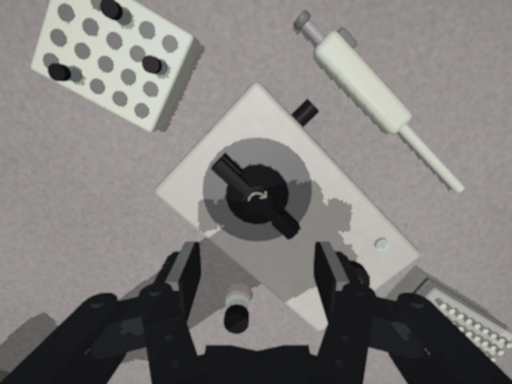

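The cap stays down by itself (0.083 against 0.0905 before). The open tips sit 30–44 mm off the tool axis and 6 mm behind the TCP. I'm lowering them astride the head, 45° ahead of the wings.

Call:
play_rows([
  [[0.001, 0.001, 0.06], [0, 0, 0]],
  [[0.001, 0.001, 0.12], [0, 0, 0]],
  [[0.001, 0.001, 0.17], [0, 0, 0]],
  [[0.001, 0.001, 0.21], [0, 0, 0]],
  [[0.001, 0.001, 0.235], [0, 0, 0]],
  [[0.001, 0.001, 0.243], [0, 0, 0]],
  [[0.001, 0.001, 0.243], [0, 0, 0]],
  [[0.001, 0.001, 0.243], [0, 0, 0]],
], fingers=62)

```text
t: 5.3
eef_pos: [0.5574, 0.0018, 0.0622]
tool_rot: [0.002, 0.903, 0.43, 0.0]
contact_force: [-0.5, 0.3, -0.4]
gripper_width: 0.726
```

Run:
```python
from h import *
plan([.557,.002,.061],-93)
c=cam('wrist','w4.png');cam('side')
d=dict(np.load('pics/side.npz'));cv2.imwrite('pics/s4.png',cv2.resize(d['pixels'][150:270,180:330,::-1],None,fx=4,fy=4,interpolation=2))
```

```text
t 5.3 pos [0.5574 0.0018 0.0622] yaw_y -39.1 tilt 0.22 F [-0.5   0.28 -0.37] w 0.726 q [-0.49  0.55  0.49  2.   -0.39  0.68 -0.44]
shift [-0.0003 -0.0012  0.0029] turn [ 0.0006 -0.      0.1497]
```

View pics/w4.png

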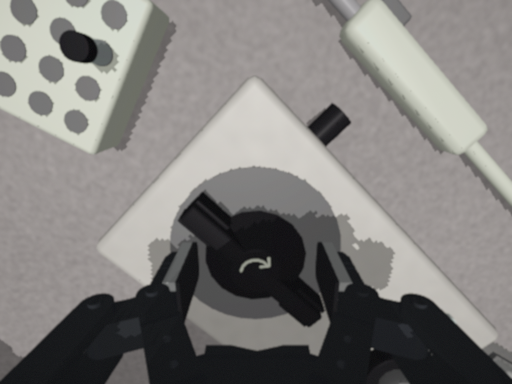

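View pics/s4.png

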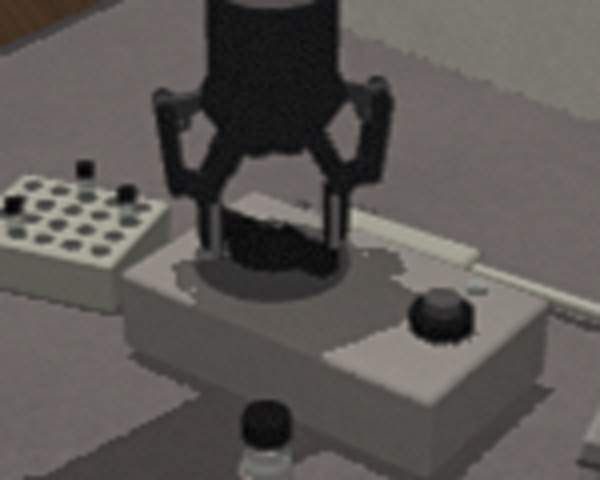

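The fingers straddle the head clear of the cap: left tip at (185,262), right tip at (328,262), each on its wing's trailing side. Turning clockwise (+rz).

Call:
play_rows([
  [[0, -0.001, 0], [0, 0, 0.014]],
  [[0, -0.001, 0], [0, 0, 0.026]],
  [[0, -0.001, 0], [0, 0, 0.036]],
  [[0, -0.001, 0], [0, 0, 0.046]],
  [[0, -0.001, 0], [0, 0, 0.056]],
  [[0, -0.001, 0], [0, 0, 0.066]],
  [[0, -0.001, 0], [0, 0, 0.076]],
  [[0, -0.001, 0], [0, 0, 0.076]],
])

```text
t: 6.2
eef_pos: [0.5572, 0.0022, 0.0628]
tool_rot: [0.002, 0.979, 0.204, 0.001]
contact_force: [-0.5, -0.3, -0.2]
gripper_width: 0.722
```

```bash
cat >> h.py <<'E'
def head():
    c=cam('wrist');o=bot.get_obs();f=192/np.tan(np.radians(float(c['fovy']))/2)
    Z=c['range_z'];v,u=np.mgrid[:384,:512];P=np.stack([(u-c['cx'])/f*Z,(v-c['cy'])/f*Z,Z],-1)@c['pose'][:3,:3].T+c['pose'][:3,3]
    m=(Z>0)&(np.hypot(P[...,0]-.557,P[...,1]-.002)<.006);print('captop z',m.sum(),np.median(P[m][:,2]).round(4),'torque',o['torque'].round(2))
    return c
E
python3 - <<'E'
from h import *
plan([.557,.002,.061],-93)
c=head();cv2.imwrite('pics/w5.png',c['pixels'][:,:,::-1])
E
```

```text
t 6.2 pos [0.5572 0.0022 0.0628] yaw_y -66.48 tilt 0.22 F [-0.46 -0.31 -0.17] w 0.722 q [-0.58  0.58  0.61  2.   -0.51  0.7  -0.81]
shift [-0.0006  0.0003  0.0044] turn [ 0.0006 -0.0003  0.0737]
captop z 405 0.083 torque [-0.08  0.25  0.  ]
```

View pics/w5.png

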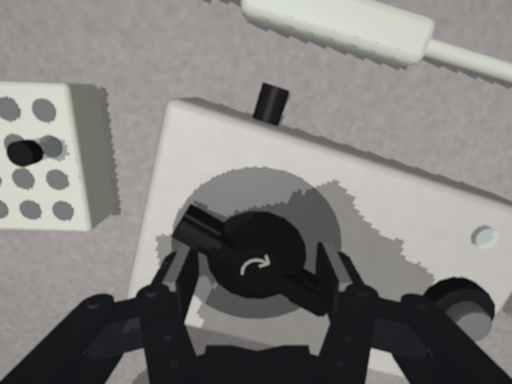

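Head is turning in contact and still latched. Continuing.

Call:
play_rows([
  [[0, 0, 0.003], [0, 0, 0.012]],
  [[0, 0, 0.003], [0, 0, 0.024]],
  [[0, 0, 0.003], [0, 0, 0.036]],
  [[0, 0, 0.003], [0, 0, 0.048]],
  [[0, 0, 0.003], [0, 0, 0.06]],
  [[0, 0, 0.003], [0, 0, 0.07]],
  [[0, 0, 0.003], [0, 0, 0.074]],
  [[0, 0, 0.003], [0, 0, 0.074]],
])

```text
t: 7.05
eef_pos: [0.5572, 0.0026, 0.0617]
tool_rot: [0.001, 1.0, -0.025, 0.001]
contact_force: [-0.8, 1.1, 1.0]
gripper_width: 0.725
```

Run:
```python
from h import *
plan([.557,.002,.061],-39)
c=head();cv2.imwrite('pics/w6.png',c['pixels'][:,:,::-1])
```

```text
t 7.05 pos [0.5572 0.0026 0.0617] yaw_y -92.91 tilt 0.2 F [-0.76  1.12  0.96] w 0.725 q [-0.66  0.63  0.73  2.01 -0.62  0.74 -1.17]
shift [-0.0005  0.0015  0.0016] turn [ 0.0006 -0.0002 -0.1497]
captop z 444 0.0909 torque [0.18 0.33 0.06]
```

View pics/w6.png

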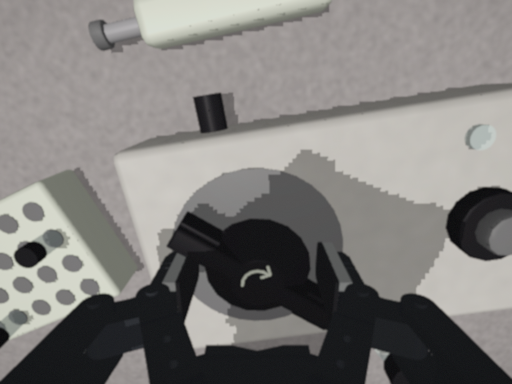

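The cap top is back at 0.091, so the latch has let go. I'll turn back so the head follows home, then lift.

Call:
play_rows([
  [[0, 0.001, 0], [0, 0, -0.018]],
  [[0, 0.001, 0], [0, 0, -0.036]],
  [[0, 0.001, 0], [0, 0, -0.054]],
  [[0, 0.001, 0], [0, 0, -0.072]],
  [[0, 0.001, 0], [0, 0, -0.09]],
  [[0, 0.001, 0], [0, 0, -0.108]],
  [[0, 0.001, 0], [0, 0, -0.126]],
  [[0, 0.001, 0], [0, 0, -0.145]],
])

```text
t: 7.9
eef_pos: [0.5577, 0.002, 0.0619]
tool_rot: [0.002, 0.908, 0.42, 0.001]
contact_force: [-0.4, -0.3, 1.2]
gripper_width: 0.725
```

Run:
```python
from h import *
plan([.557,.002,.17],-39)
c=head();cv2.imwrite('pics/w7.png',c['pixels'][:,:,::-1])
```

```text
t 7.9 pos [0.5577 0.002  0.0619] yaw_y -40.34 tilt 0.26 F [-0.36 -0.32  1.22] w 0.725 q [-0.49  0.55  0.49  2.   -0.4   0.68 -0.45]
shift [-1.100e-03 -2.000e-04 -2.703e-01] turn [ 0.0007 -0.     -0.0037]
captop z 455 0.091 torque [-0.05  0.05 -0.04]
```

View pics/w7.png

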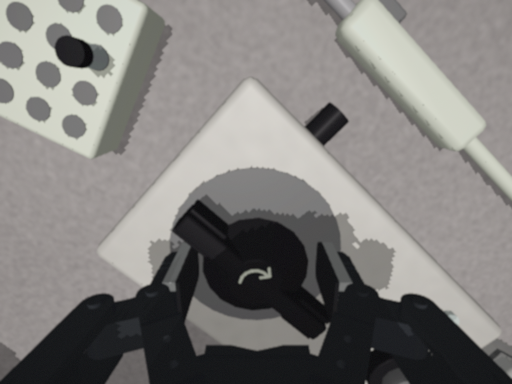

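Head is back with the box's axis and the fingers are clear. Lift.

Call:
play_rows([
  [[-0.001, 0, -0.04], [0, 0, -0.004]],
  [[-0.001, 0, -0.1], [0, 0, -0.004]],
  [[-0.001, 0, -0.2], [0, 0, -0.004]],
  [[-0.001, 0, -0.3], [0, 0, -0.004]],
  [[-0.001, 0, -0.38], [0, 0, -0.004]],
  [[-0.001, 0, -0.4], [0, 0, -0.004]],
  [[-0.001, 0, -0.4], [0, 0, -0.004]],
  [[-0.001, 0, -0.4], [0, 0, -0.004]],
])

```text
t: 8.75
eef_pos: [0.5563, 0.0021, 0.2215]
tool_rot: [0.002, 0.901, 0.434, 0.001]
contact_force: [0.1, 0.3, -0.3]
gripper_width: 0.726
```

Run:
```python
from h import *
plan([.557,.002,.23],-39)
c=head();cv2.imwrite('pics/w8.png',c['pixels'][:,:,::-1])
f=192/np.tan(np.radians(float(c['fovy']))/2)
Z=c['range_z'];v,u=np.mgrid[:384,:512];P=np.stack([(u-c['cx'])/f*Z,(v-c['cy'])/f*Z,Z],-1)@c['pose'][:3,:3].T+c['pose'][:3,3]
r=np.hypot(P[...,0]-.557,P[...,1]-.002);k=P[(Z>0)&(r<.055)&(r>.03)&(P[...,2]>.075)&(P[...,2]<.095)][:,:2]
k=k-k.mean(0);d=np.linalg.svd(k,full_matrices=False)[2][0];print('wing az',len(k),np.degrees(np.arctan2(d[1],d[0])))
s=cam('scene');t=dict(np.load('pics/scene.npz'));a=cv2.imread('pics/scene0.png')
cv2.imwrite('pics/cmp.png',cv2.resize(np.hstack([a[160:320,150:320],s['pixels'][160:320,150:320,::-1]]),None,fx=2.3,fy=2.3,interpolation=2))
```

```text
t 8.75 pos [0.5563 0.0021 0.2215] yaw_y -38.6 tilt 0.22 F [ 0.12  0.29 -0.26] w 0.726 q [-0.61  0.33  0.62  1.89 -0.22  0.99 -0.57]
shift [ 0.001   0.0016 -0.0213] turn [0.0006 0.     0.0011]
captop z 116 0.091 torque [ 0. -0. -0.]
wing az 499 -83.63197249636987
```

View pics/w8.png

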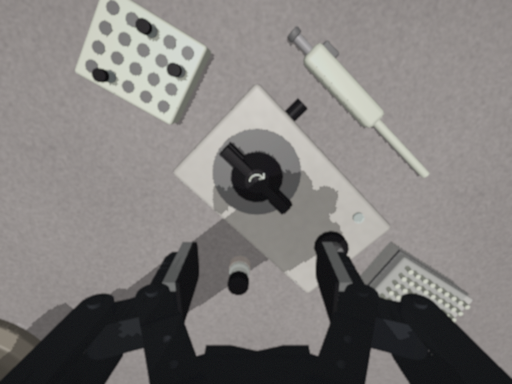

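View pics/cmp.png

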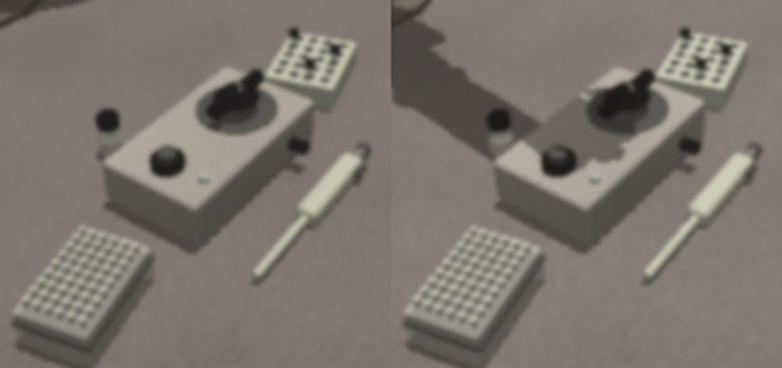

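The before and after pictures match. The head is up (0.091), its wings are back at -83.6° (they started at -83.8°), and the bystanders haven't moved.

```bash
python3 -c "
from station import bot
print(bot.hand_in())"
```

```text
the job is handed in; nothing more can be done
None
```

The stop button test is done and handed in, after about 9 s of robot time.

- **Press:** I pressed the cap straight down with the shut fingertips to its hard stop, at about 15 N. With the fingers off it stayed down by itself: the wrist camera put the cap top at 0.083 m, against 0.0905 m before. That is a 7.5 mm drop by camera against the 8.5 mm stated, which is within the calibration.
- **Release:** I set the open fingers astride the head and pushed both wings' trailing sides clockwise, without closing on them. The latch let go and the cap top came back to 0.091 m. I then turned the fingers back with the head and lifted them clear.
- **Last checks:** The wings were at -83.6° against -83.8° at the start. Wrist force was near zero, with the robot touching nothing. The scene pictures before and after show the rack, vial, tip box, pipette and start button looking unchanged.
- **Disagreement:** My first box positions from the scene and side cameras differed by about 13 mm. The wrist camera settled it, and the press and turn bore its figure out.

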